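Assemble the filter holder on its stand

ROBOT

A 6-joint arm with a two-finger parallel gripper is mounted at the origin on the work surface. World frame = base frame: x ahead of the robot, y to its left, z up, the work surface at z = 0. Lengths are in m, angles in rad, forces in N, time in s.
With the tool pointing down it reaches from about 0.35 to 0.85 m from the base axis. Payload 8.1 kg.
Tool frame: the origin (TCP) lies at the very end of the fingers, on their centre line; the grasp point (between the pads) lies 19 mm behind it; z points along the fingers, y is the line along which they close (so a half turn about z gives the same grasp; the last joint's range is limited). The gripper opens to 93 mm and grips with 3 to 60 N. Pads are 15 mm wide; open, the fingers measure 128 mm over their backs; the gripper's body (75 mm by 188 mm) begins 65 mm behind the grasp point.
Start: joints at [-1.305, 0.13, 1.488, -0, 1.523, -0.085], TCP at [0.206, -0.563, 0.219] pointing down, gripper open.
Joint ranges: [-2.96, 2.96], [-0.89, 2.26], [0.02, 2.5], [-1.34, 4.48], [0, 2.73], [-2.66, 2.66]. Speed limits (rad/s): [2.39, 2.39, 2.79, 3.14, 3.14, 3.14].

INTERFACE

Orientations are given as a rotation vector (axis times angle).
In Python, from plant import monitor, eyes, ticket gives the robot as it stands.
- The arm moves only by the tool arm_command, never from a script. Its argument "deltas" is a list that holds one entry, the list of rows, each a list of 6 numbers: the shift along the world's x, y, z in cm, then the turn, a rotation vector about the world's x, y, z in degrees. In form: [[[tx, ty, tz, rx, ry, rz], ...]]. A call has 1 to 12 rows; each row shifts and turns the commanded pose from where the row before left it; what a row does not reach is not made up. A row lasts 1/12 s, in which the tool goes at most 41.7 mm and 7.16 degrees, less where a joint would pass 70% of its speed; a pose out of reach is approached as far as the arm can. A call is refused whole if a number of a shift passes 4.17 or a number of a turn 7.16, either way. A call with a gripper value outside its range is refused whole. "gripper" is the opening, from -1 (shut) to 1 (fully open), set as the call begins (left out, the last holds). The fingers move at their own pace and stop on an object; "squeeze" is the grip in N (left out, the last holds). Time passes only in rows, so rows that do not move let the fingers close. It gives the time, the measured TCP pose, the force, the opening and the grip force at its end, in the units of the state.
- monitor.read_state(): the state, without advancing time (a new reading comes with each control period).
- eyes.read_camera(name): name is "scene" or "top" or "wrist"; returns the picture (480x640x3 uint8, blue, green, red); there is no depth.
- eyes.camera_model(name): a dict with "fx", "fy", "cx", "cy" (pixels), "rvec" (rotation vector, rad) and "tvec" (3), from world to camera coordinates, as OpenCV has them. Camera axes: x right, y down, z forward; pixel columns grow to the right and rows downward; lengths in m; the calibration is good to about 2 mm. A picture is of the moment at which its call begins: read the wrist's pose just before it. camera_model takes no time and is no camera call; for the wrist camera it gives the pose at the moment of the call.
- ticket.close_job(): hands the job in; it is judged then, once.
The state is a dict: "t": time; "q": joint angles; "dq": joint speeds; "joint_torque": joint torques, N m; "tool_pos": TCP position; "orientation": TCP orientation; "force": force on the tool from outside, world axes, zero at the start; "wrist_torque": the same for the moment, N m; "opening": finger opening in m; "gripper_force": force on a finger pad.
Only numpy, scipy, OpenCV 4.12 (cv2) and the standard library are available. Lean on these libraries where they do the work, as an engineer would, in place of code of your own. Each camera call takes 0.05 s, during which the arm holds its last target. There are 200 camera calls.

TASK

Put the filter holder together on its stand, from the bottom up: draw the support screen out of the storage rack by its tab and seat it on the stand, then put the spacer ring on the screen, the reservoir on the ring, and last the lid on the reservoir. Each part must sit fully home and level on the one below, and be let go before the next. Leave the amber jar standing where it is.

Things in the scene. Friction and masses are not known exactly. Their poses are not given: they have to be found in the camera images.
- stand: Fixed round steel filter stand: dark foot 96 mm across, body 76 mm across and 45 mm high, with a bore 50 mm across open at the top; brass outlet stub low on its +x side. Origin: centre of the underside, on the table. The screen seats on its top rim, the screen's origin then 36 mm above the stand's.
- rack: Fixed grey storage rack, 70 mm deep (x), 84 wide (y), 47 high; origin: centre of the underside. Slot 74 mm wide, 27 high, floor 15 mm above the table, open only at the front (rack -x); back wall 5 mm. The roof's 22 mm slit shows the screen but is too narrow to lift it through: draw it straight out along rack -x; 70 mm frees it.
- screen: Aluminium support screen, 0.1 kg, in the rack: disc 64 mm across (z = 9 to 15 mm) on a tapered spigot (36 mm across at the foot, 45 at the top), perforated boss above to z = 22. A 10 mm tab runs along its -x out of the rack's front, to its fin. Origin: disc axis, foot of the spigot; at the start on the slot floor. Seated, the tab may point any way.
- screen_fin (a point): Centre of the top of the upright fin at the end of the screen's tab, the place to pinch it from above: fin 28 mm long (screen x), 10 mm thick (screen y), z = 9 to 32 mm. This point lies at x = -74, z = 32 mm in the screen's frame; axes as the screen's.
- ring: Spacer ring of bare aluminium, a plain short tube open at both ends: 60 mm outside, bore 50 mm, 25 mm high, standing on the table. Origin: centre of the underside. Seated, it stands level on the screen's disc around the boss, its origin 15 mm above the screen's.
- reservoir: Reservoir of bare aluminium, a deep open cup: outside 60 mm across, inside 50 mm, 50 mm high, on a tapered spigot (36 mm across at its foot, 45 mm at its top, 9 mm high); 59 mm high in all, with its mouth up. Origin: centre of the spigot's foot, the underside. Seated, its spigot is in the ring's bore and its origin is 16 mm above the ring's.
- lid: Lid of bare aluminium: a disc 64 mm across and 6 mm thick on a tapered spigot (36 mm across at its foot, 45 mm at its top, 9 mm high), with a black round knob on top 18 mm across and 18 mm high (top of the knob 33 mm above the origin). Origin: centre of the spigot's foot, the underside. Seated, its spigot is in the reservoir's mouth and its origin is 50 mm above the reservoir's.
- jar: Amber glass jar with a black cap and a paper label, 54 mm across, 72 mm high, among the parts. Not used: leave it where it stands. Origin: centre of the underside.
Not all that is in view belongs to the job. Leave any blue or green look-alike of the reservoir alone. Leave any turquoise look-alike of the screen alone.

How it is judged:
On the way, in this order (a step that is already met when the one before it is completed fails the run):
1. the screen sits fully home on the stand, level and let go (horizontal distance between screen and stand below 0.007 m and z of screen in the frame of stand between 0.033 and 0.039 m and angle between screen's own z axis and vertical below 0.07 rad and contact force between screen and the fingers below 0.1 N and linear speed of screen below 0.02 m/s), for 0.2 s.
2. the ring sits fully home on the screen, level and let go (horizontal distance between ring and screen below 0.007 m and z of ring in the frame of screen between 0.012 and 0.018 m and angle between ring's own z axis and vertical below 0.07 rad and contact force between ring and the fingers below 0.1 N and linear speed of ring below 0.02 m/s), for 0.2 s.
3. the reservoir sits fully home on the ring, level and let go (horizontal distance between reservoir and ring below 0.007 m and z of reservoir in the frame of ring between 0.013 and 0.019 m and angle between reservoir's own z axis and vertical below 0.07 rad and contact force between reservoir and the fingers below 0.1 N and linear speed of reservoir below 0.02 m/s), for 0.2 s.
4. the lid sits fully home on the reservoir, level and let go (horizontal distance between lid and reservoir below 0.007 m and z of lid in the frame of reservoir between 0.047 and 0.053 m and angle between lid's own z axis and vertical below 0.07 rad and contact force between lid and the fingers below 0.1 N and linear speed of lid below 0.02 m/s), for 0.2 s.
At the end, for the whole second after the job is handed in: Screen on stand, ring on screen, reservoir on ring, lid on reservoir: each with its origin within 7 mm sideways and 3 mm in height of its seated place over the part below, level within 0.07 rad, at rest and released; the jar upright and within 30 mm of its start (all of step 1 and all of step 2 and all of step 3 and all of step 4 and distance of jar from where it was at the start of the episode below 0.03 m and angle between jar's own z axis and vertical below 0.4 rad); the robot touches nothing.
It fails at once if the amber jar is shifted by more than 30 mm or tipped (distance of jar from where it was at the start of the episode above 0.03 m or angle between jar's own z axis and vertical above 0.4 rad).
It also fails if it takes over 109 s, if anything falls off the work surface, if the arm or the gripper's body presses on something with over 40 N, if the wrist force passes 120 N, or if a joint passes its speed limit or range.

## Working session

There is one attempt and no reset: what is moved stays moved. The work goes in short steps, Python scripts to look and compute and a tool call to move; the robot and the scene stay as the last step left them, time stands still between calls to the robot, and variables do not carry over. Pictures are saved under pics/ and viewed, at most 14 in all, crops included, and the job is handed in when it is done.

Besides the shell and the picture viewer there is one more tool, called after "Request:" as name(argument=value, ...) on one line, values as JSON. arm_command: Moves the arm, as the interface text tells. Its arguments: {"type":"object","properties":{"deltas":{"type":"array"},"gripper":{"type":"number"},"squeeze":{"type":"number"}},"required":["deltas"]}

```bash
ls; mkdir -p pics; python3 - <<'E'
from plant import monitor, eyes
import cv2
s=monitor.read_state();print({k:s[k] for k in('t','tool_pos','orientation','opening','force')})
for n in('top','scene'):
    cv2.imwrite(f'pics/{n}0.png',eyes.read_camera(n)); print(n,eyes.camera_model(n))
E
```

```text
pics
{'t': 0.0, 'tool_pos': array([ 0.20603928, -0.56289646,  0.21758192]), 'orientation': array([-3.09155592e+00, -5.47801717e-01,  2.58570471e-04]), 'opening': 0.09306613195411316, 'force': array([-1.02581432, -0.27917826, -0.27206474])}
top {'fx': 571.7691110373386, 'fy': 571.7691110373386, 'cx': 326.2253318187983, 'cy': 244.37986649747432, 'rvec': array([ 2.14398474, -2.08949703,  0.17802353]), 'tvec': array([0.01417472, 0.5297508 , 1.07969497])}
scene {'fx': 478.3445584488422, 'fy': 478.3445584488422, 'cx': 322.75546368728163, 'cy': 230.47525099712772, 'rvec': array([ 1.99916691,  0.8465231 , -0.49094852]), 'tvec': array([-0.3831543 , -0.15983247,  1.3241512 ])}
```

View pics/top0.png

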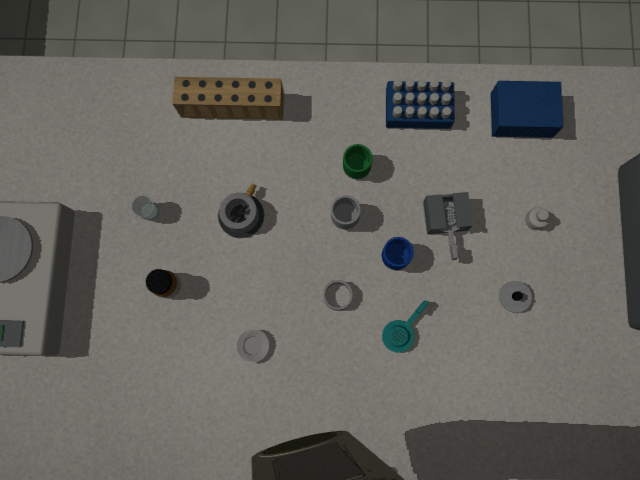

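View pics/scene0.png

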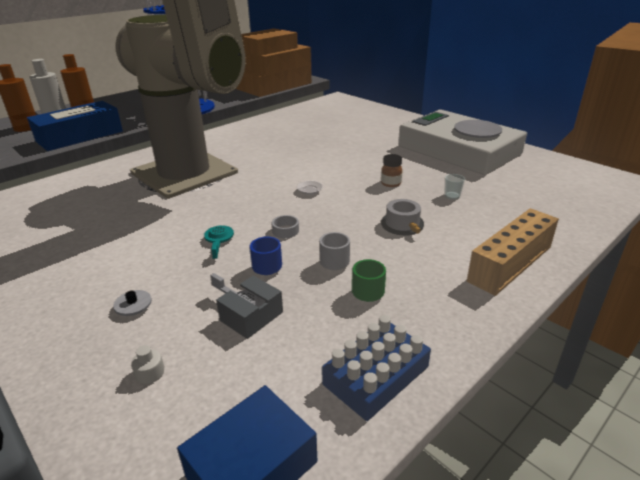

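Top view: rack (448,213) with the screen's tab and fin at (455,245); reservoir, bare aluminium, (346,212), look-alikes green (357,161) and blue (397,253); ring (338,295), a shallow dish at (254,346) could be taken for it; lid (516,297), white bottle (538,217) not; turquoise screen look-alike (400,335), not mine; stand (240,214); jar (160,283). Close crop to check.

```bash
cat > h.py <<'E'
import numpy as np, cv2
from plant import monitor, eyes
def w(name,uv,z,m=None):
    m=m or eyes.camera_model(name); R=cv2.Rodrigues(m['rvec'])[0]; c=-R.T@m['tvec']
    d=R.T@np.array([(uv[0]-m['cx'])/m['fx'],(uv[1]-m['cy'])/m['fy'],1]); return c+d*(z-c[2])/d[2]
def px(name,P,m=None):
    m=m or eyes.camera_model(name)
    K=np.array([[m['fx'],0,m['cx']],[0,m['fy'],m['cy']],[0,0,1]])
    return cv2.projectPoints(np.array(P,float).reshape(-1,3),m['rvec'],m['tvec'],K,None)[0].reshape(-1,2)
def tile(im,c,w_=66,h_=75,k=4):
    x0,y0=c[0]-w_//2,c[1]-h_//2
    t=cv2.resize(im[y0:y0+h_,x0:x0+w_],None,fx=k,fy=k,interpolation=cv2.INTER_CUBIC)
    for i in range(0,w_,10): cv2.line(t,(i*k,0),(i*k,5),(0,0,255),1); cv2.putText(t,str(x0+i),(i*k,14),0,.3,(0,0,255),1)
    for j in range(0,h_,10): cv2.line(t,(0,j*k),(5,j*k),(0,0,255),1); cv2.putText(t,str(y0+j),(6,j*k+4),0,.3,(0,0,255),1)
    return t
def fit(name,uv,z0,N=None):
    pass
E
python3 - <<'E'
from h import *
im=cv2.imread('pics/top0.png')
T=[tile(im,c) for c in [(240,214),(338,295),(254,346),(346,212),(450,225),(516,297)]]
cv2.imwrite('pics/c0.png',np.vstack([np.hstack(T[:3]),np.hstack(T[3:])]))
for n,uv,z in [('stand',(240,214),.045),('ring',(338,295),.025),('res',(346,212),.059),('lid',(516,297),.015),('rack',(448,213),.047),('fin',(455,245),.047),('jar',(160,283),.072)]: print(n,w('top',uv,z).round(3))
m=eyes.camera_model('top');R=cv2.Rodrigues(m['rvec'])[0];print(-R.T@m['tvec'],R[2]); print(eyes.camera_model('wrist'))
E
```

```text
stand [0.588 0.203 0.045]
ring [0.432 0.002 0.025]
res [ 0.593 -0.01   0.059]
lid [ 0.438 -0.352  0.015]
rack [ 0.599 -0.213  0.047]
fin [ 0.535 -0.226  0.047]
jar [0.442 0.344 0.072]
[0.32215641 0.00606663 1.1587737 ] [ 0.18340966  0.01925531 -0.98284797]
{'fx': 375.41971113971323, 'fy': 375.41971113971323, 'cx': 319.8663270677233, 'cy': 242.8758336616555, 'rvec': array([-2.40814822,  1.68380173,  0.20489527]), 'tvec': array([-0.59974459, -0.02829082,  0.38812615])}
```

View pics/c0.png

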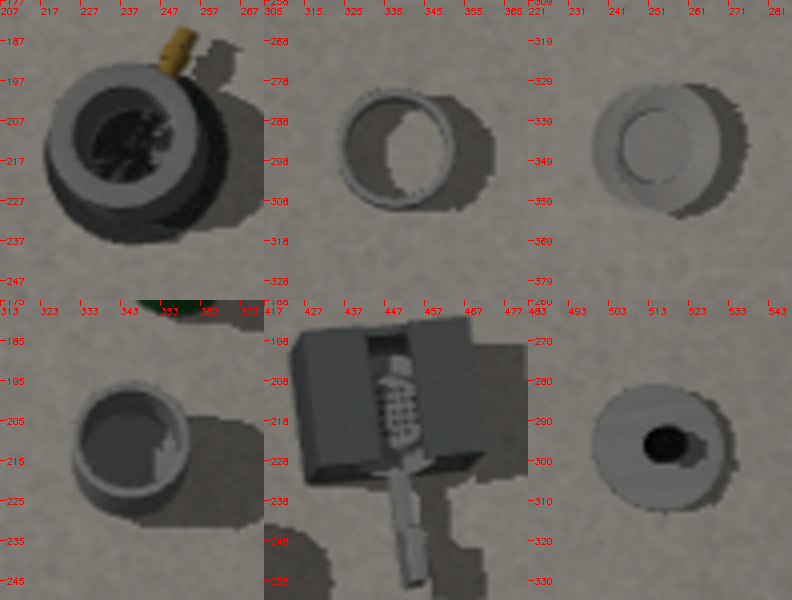

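The crop confirms it: the open-bottomed ring at (338.3,294.9), the solid dish at (254,346) rejected; grey reservoir mouth at (346.4,209.7); lid disc at (515.5,296.9); stand rim at (237.9,211.1); fin at about (453.8,252), rack yaw about 6–8°. Moving above the fin.

Request:
arm_command(deltas=[[[2.55,2.83,0,0,0,-1.08],[2.55,2.83,0,0,0,-1.08],[2.55,2.83,0,0,0,-1.08],[2.55,2.83,0,0,0,-1.08],[2.55,2.83,0,0,0,-1.08],[2.55,2.83,0,0,0,-1.08],[2.55,2.83,0,0,0,-1.08],[2.55,2.83,0,0,0,-1.08],[2.55,2.83,0,0,0,-1.08],[2.55,2.83,0,0,0,-1.08],[2.55,2.83,0,0,0,-1.08],[2.55,2.83,0,0,0,-1.08]]], gripper=1, squeeze=20)

```text
t: 1.1
tool_pos: [0.513, -0.2221, 0.2183]
orientation: [-3.135, -0.194, 0.001]
force: [0.7, -1.1, -0.7]
opening: 0.093
gripper_force: 0.0
```

```bash
cat >> h.py <<'E'
def st():
    s=monitor.read_state(); R=cv2.Rodrigues(s['orientation'])[0]
    print('t',round(s['t'],2),'tcp',(s['tool_pos']*100).round(2),'yaw',round(float(np.degrees(np.arctan2(R[0,1],-R[1,1]))),2),'toolz',R[:,2].round(3),'F',s['force'].round(1),'op',round(s['opening']*1000,1),'gf',round(float(s['gripper_force']),1),'q6',round(float(s['q'][5]),2)); return s
E
python3 - <<'E'
from h import *
s=st()
m=eyes.camera_model('wrist'); im=eyes.read_camera('wrist'); cv2.imwrite('pics/w1.png',im)
import pickle; pickle.dump(m,open('w1.pkl','wb'))
R=cv2.Rodrigues(m['rvec'])[0];c=-R.T@m['tvec'];print('cam',c,R[2])
for n,uv,z in [('stand',(237.9,211.1),.045),('ring',(338.3,294.9),.025),('res',(346.4,209.7),.059),('lid',(515.5,296.9),.015),('fin',(453.8,252),.047)]: print(n,w('top',uv,z).round(4))
E
```

```text
t 1.1 tcp [ 51.3  -22.21  21.83] yaw 7.09 toolz [-0.  0. -1.] F [ 0.7 -1.1 -0.7] op 93.0 gf 0.0 q6 0.95
cam [ 0.57730773 -0.2148421   0.38346407] [-0.23669268 -0.02935081 -0.97114114]
stand [0.5936 0.2071 0.045 ]
ring [0.4324 0.0016 0.025 ]
res [ 0.5981 -0.0104  0.059 ]
lid [ 0.4384 -0.3513  0.015 ]
fin [ 0.5205 -0.2235  0.047 ]
```

View pics/w1.png

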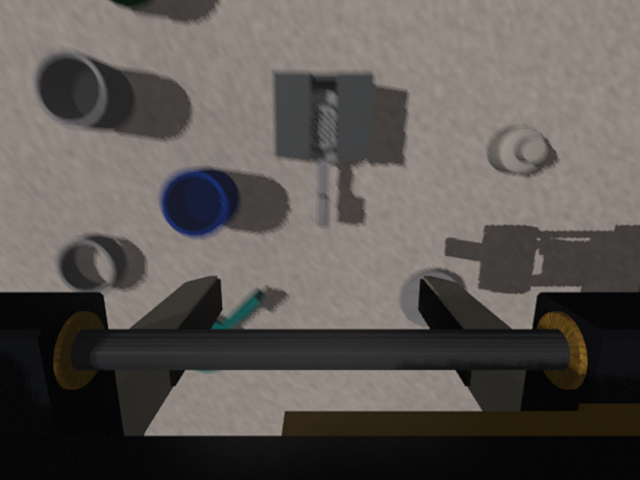

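Wrist view: rack (325,118), tab (325,165) running to the fin (323,208), blue cup (200,203) to its left, lid at (435,295). Enlarging the fin.

```bash
python3 - <<'E'
from h import *
im=cv2.imread('pics/w1.png')
cv2.imwrite('pics/c1.png',tile(im,(325,150),130,170,3.5) if 0 else tile(im,(325,150),130,170,3))
E
```

```text
(no output)
```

View pics/c1.png

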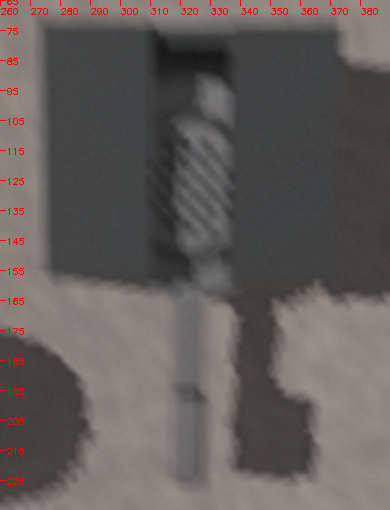

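```bash
python3 - <<'E'
from h import *
import pickle; m=pickle.load(open('w1.pkl','rb'))
f=lambda x,y,z: w('w',(260+x/3,65+y/3),z,m)
print('fin',f(189,441,.047))
c=[f(45,30,.047),f(337,30,.047),f(340,275,.047),f(50,270,.047)]
for p in c: print(p.round(4))
ang=lambda a,b:np.degrees(np.arctan2(*(b-a)[[1,0]]))
print('edges',ang(c[3],c[0]),ang(c[2],c[1]),ang(c[1],c[0])-90, 'tab',ang(f(189,482,.047),f(191,400,.047)), ang(f(188,380,.027),f(190,300,.027)))
E
```

```text
fin [ 0.52419309 -0.2242919   0.047     ]
[ 0.6334 -0.1703  0.047 ]
[ 0.6433 -0.2507  0.047 ]
[ 0.578  -0.2618  0.047 ]
[ 0.569  -0.1779  0.047 ]
edges 6.708434036019059 9.719120923900622 7.0556647560307795 tab 5.7969110360501555 5.719567074235491
```

Fin top centre by my reading: (0.523,-0.224), yaw 7°. Go down over it.

Request:
arm_command(deltas=[[[0.25,-0.05,-3.0,0,0,0],[0.25,-0.05,-3.0,0,0,0],[0.25,-0.05,-3.0,0,0,0],[0.25,-0.05,-3.0,0,0,0],[0,0,-2.5,0,0,0],[0,0,-2.0,0,0,0],[0,0,-1.5,0,0,0],[0,0,-1.0,0,0,0],[0,0,-0.9,0,0,0],[0,0,0,0,0,0]]], gripper=0.1)

```text
t: 1.98
tool_pos: [0.5209, -0.2253, 0.0177]
orientation: [-3.134, -0.195, 0.004]
force: [0.1, 0.4, -0.4]
opening: 0.0512
gripper_force: 0.0
```

Request:
arm_command(deltas=[[[0,0,0,0,0,0],[0,0,0,0,0,0],[0,0,0,0,0,0],[0,0,0,0,0,0],[0,0,0,0,0,0],[0,0,0,0,0,0],[0,0,0,0,0,0],[0,0,0,0,0,0]]], gripper=-1, squeeze=45)

```text
t: 2.65
tool_pos: [0.5223, -0.2259, 0.0199]
orientation: [3.135, 0.196, 0.0]
force: [-0.3, 0.6, 0.9]
opening: 0.0098
gripper_force: 45.0
```

```bash
python3 - <<'E'
from h import *
st()
T=tile(eyes.read_camera('top'),(450,228),66,75,4); W=eyes.read_camera('wrist')
cv2.imwrite('pics/c2.png',np.hstack([T,cv2.resize(W[0:400,140:540],(300,300))]))
E
```

```text
t 2.65 tcp [ 52.23 -22.59   1.99] yaw 7.14 toolz [ 0. -0. -1.] F [-0.3  0.6  0.9] op 9.8 gf 45.0 q6 0.95
```

View pics/c2.png

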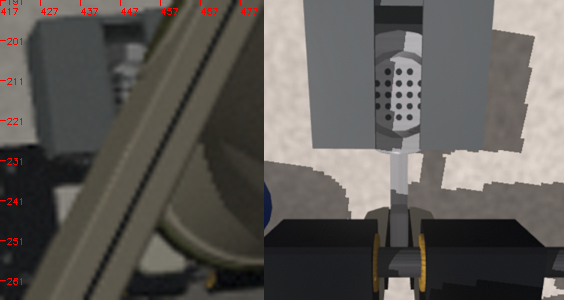

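The wrist half shows the fin pinched at (400,240) of the picture, opening 9.8 mm, tab square to the rack. Lift 2 mm and draw it out along -x of the rack.

Request:
arm_command(deltas=[[[0,0,0.2,0,0,0],[-0.5,-0.06,0,0,0,0],[-0.9,-0.11,0,0,0,0],[-0.9,-0.11,0,0,0,0],[-0.9,-0.11,0,0,0,0],[-0.9,-0.11,0,0,0,0],[-0.9,-0.11,0,0,0,0],[-0.9,-0.11,0,0,0,0],[-0.9,-0.11,0,0,0,0],[-0.9,-0.11,0,0,0,0],[-0.9,-0.11,0,0,0,0],[0,0,0,0,0,0]]])

```text
t: 3.75
tool_pos: [0.4344, -0.2364, 0.0213]
orientation: [-3.135, -0.195, 0.002]
force: [-0.8, 0.2, -1.6]
opening: 0.0096
gripper_force: 45.0
```

```bash
python3 - <<'E'
from h import *
st()
W=eyes.read_camera('wrist')
cv2.imwrite('pics/c3.png',cv2.resize(W[0:400,140:540],(400,400)))
E
```

```text
t 3.75 tcp [ 43.44 -23.64   2.13] yaw 7.1 toolz [-0.001  0.    -1.   ] F [-0.8  0.2 -1.6] op 9.6 gf 45.0 q6 0.85
```

View pics/c3.png

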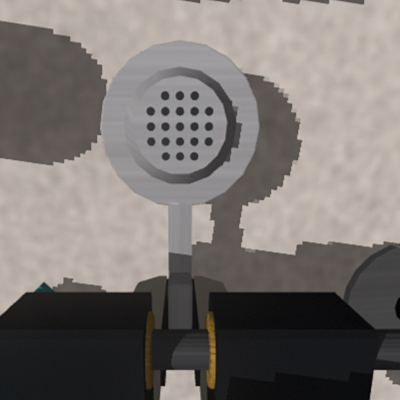

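Screen is free of the rack, level in the grip, disc centre at image (320,123). Lift and carry toward the stand, stopping beside it to look.

Request:
arm_command(deltas=[[[0,0,3,0,0,0],[0,0,3,0,0,0],[0.8,1.5,3,0,0,0],[0.8,3.5,0,0,0,0],[0.8,3.6,0,0,0,0],[0.8,3.6,0,0,0,0],[0.8,3.6,0,0,0,0],[0.8,3.6,0,0,0,0],[0.8,3.6,0,0,0,0],[0.8,3.6,0,0,0,0],[0.8,3.6,0,0,0,0],[0.6,1.4,0,0,0,0]]])

```text
t: 4.8
tool_pos: [0.5147, 0.0842, 0.1119]
orientation: [-3.134, -0.2, -0.001]
force: [0.4, -0.8, -0.6]
opening: 0.0097
gripper_force: 45.0
```

```bash
python3 - <<'E'
from h import *
s=st(); m=eyes.camera_model('wrist')
W=eyes.read_camera('wrist'); cv2.imwrite('pics/w4.png',W)
import pickle; pickle.dump((m,s['tool_pos']),open('w4.pkl','wb'))
c=w('w',(320,123.5),s['tool_pos'][2]-.0049+.015,m)-s['tool_pos']; print('disc off',c*100)
print('stand px',px('w',[.5936,.2071,.045],m))
E
```

```text
t 4.8 tcp [51.47  8.42 11.19] yaw 7.29 toolz [ 0.001  0.002 -1.   ] F [ 0.4 -0.8 -0.6] op 9.7 gf 45.0 q6 1.51
disc off [7.46604074 0.86900074 1.01      ]
stand px [[126.63021851  99.54213842]]
```

View pics/w4.png

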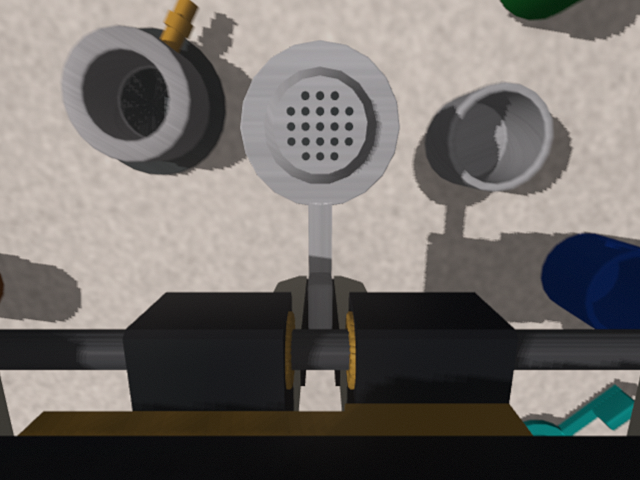

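Stand rim centred at (126,94), held screen at (320,123) level and unmoved in the grip, reservoir mouth near (503,137).

```bash
python3 - <<'E'
from h import *
import pickle; m,t=pickle.load(open('w4.pkl','rb'))
s=w('w',(126,94),.045,m); print(s, w('w',(503,137),.059,m)); print('go',(s-t)*100-np.array([7.47,.87,0]))
E
```

```text
[0.59660783 0.20747926 0.045     ] [ 0.59940747 -0.00899981  0.059     ]
go [ 0.72151307 11.46018927 -6.69281572]
```

Request:
arm_command(deltas=[[[0.2,3,0,0,0,0],[0.2,3,0,0,0,0],[0.2,3,0,0,0,0],[0,1.9,0,0,0,0],[0,0.55,-1,0,0,0],[0,0,-1.5,0,0,0],[0,0,-1.5,0,0,0],[0,0,-1,0,0,0],[0,0,0,0,0,0],[0,0,0,0,0,0]]])

```text
t: 5.68
tool_pos: [0.5196, 0.1933, 0.0608]
orientation: [3.135, 0.194, -0.003]
force: [0.2, -0.1, -1.7]
opening: 0.0095
gripper_force: 45.0
```

```bash
python3 - <<'E'
from h import *
s=st(); print('disc-stand cm', s['tool_pos']*100+[7.47,.87,-.49]-np.array([59.55,20.73,0]))
E
```

```text
t 5.68 tcp [51.96 19.33  6.08] yaw 7.1 toolz [-0.002 -0.001 -1.   ] F [ 0.2 -0.1 -1.7] op 9.5 gf 45.0 q6 1.71
disc-stand cm [-0.12016985 -0.52804967  5.58711775]
```

Request:
arm_command(deltas=[[[0.1,0.5,0,0,0,0],[0,0,0,0,0,0],[0,0,-0.7,0,0,0],[0,0,-0.6,0,0,0],[0,0,-0.4,0,0,0],[0,0,-0.2,0,0,0],[0,0,0,0,0,0],[0,0,0,0,0,0]]])

```text
t: 6.35
tool_pos: [0.521, 0.199, 0.0424]
orientation: [3.135, 0.196, -0.001]
force: [0.9, 0.6, -1.1]
opening: 0.0096
gripper_force: 45.0
```

```bash
python3 - <<'E'
from h import *
s=st(); print('disc-stand cm', s['tool_pos']*100+[7.47,.87,-.49]-np.array([59.55,20.73,0]))
E
```

```text
t 6.35 tcp [52.1  19.9   4.24] yaw 7.14 toolz [-0.001 -0.    -1.   ] F [ 0.9  0.6 -1.1] op 9.6 gf 45.0 q6 1.72
disc-stand cm [0.01948752 0.04440713 3.74534261]
```

Request:
arm_command(deltas=[[[0,0,-0.15,0,0,0],[0,0,0,0,0,0],[0,0,0,0,0,0]]])

```text
t: 6.6
tool_pos: [0.5213, 0.1991, 0.0412]
orientation: [-3.135, -0.195, -0.0]
force: [-0.2, 0.3, -1.1]
opening: 0.0095
gripper_force: 45.0
```

Request:
arm_command(deltas=[[[0,0,0,0,0,0],[0,0,0,0,0,0],[0,0,0,0,0,0],[0,0,0,0,0,0],[0,0,2,0,0,0],[0,0,3,0,0,0],[0,0,3,0,0,0],[0,0,3,0,0,0],[0,0,0,0,0,0]]], gripper=-0.2)

```text
t: 7.35
tool_pos: [0.5251, 0.2003, 0.1588]
orientation: [-3.133, -0.196, -0.017]
force: [1.8, -0.4, 0.7]
opening: 0.0371
gripper_force: 0.0
```

```bash
python3 - <<'E'
from h import *
s=st(); m=eyes.camera_model('wrist')
W=eyes.read_camera('wrist'); T=eyes.read_camera('top')
cv2.imwrite('pics/c5.png',np.hstack([W[0:300,150:490],tile(T,(240,215),90,75,4)]))
import pickle; pickle.dump((m,s['tool_pos']),open('w5.pkl','wb'))
print('disc px expected',px('w',[.5955,.2073,.051],m),px('top',[.5955,.2073,.051]))
E
```

```text
t 7.35 tcp [52.51 20.03 15.88] yaw 7.14 toolz [ 0.01   0.003 -1.   ] F [ 1.8 -0.4  0.7] op 37.1 gf 0.0 q6 1.72
disc px expected [[321.4703702  143.72241427]] [[237.34572686 209.4734894 ]]
```

View pics/c5.png

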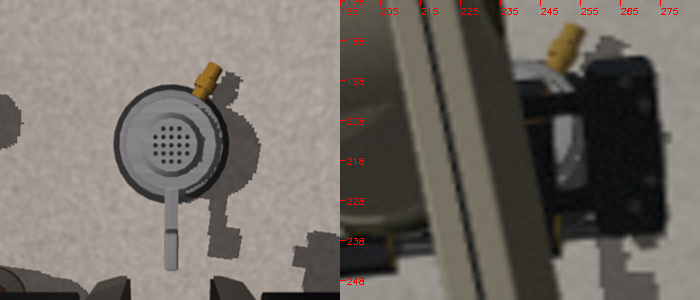

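Screen sits concentric in the stand (disc at wrist (320,145), expected (321,144)), fin free. Next the ring; stop behind it to measure.

Request:
arm_command(deltas=[[[-1.9,-2.5,0,0,0,0],[-1.9,-2.5,0,0,0,0],[-1.9,-2.5,0,0,0,0],[-1.9,-2.5,0,0,0,0],[-1.9,-2.5,0,0,0,0],[-1.9,-2.5,0,0,0,0],[-1.9,-2.5,0,0,0,0],[-1.9,-2.5,0,0,0,0],[0,0,0,0,0,0]]], gripper=1)

```text
t: 8.2
tool_pos: [0.3659, -0.0037, 0.1492]
orientation: [3.135, 0.191, -0.006]
force: [0.4, 0.4, -0.3]
opening: 0.091
gripper_force: 0.0
```

```bash
python3 - <<'E'
from h import *
import pickle
s=st(); m=eyes.camera_model('wrist')
W=eyes.read_camera('wrist'); cv2.imwrite('pics/w6.png',W)
pickle.dump((m,s['tool_pos']),open('w6.pkl','wb'))
p=px('w',[.4324,.0016,.025],m)[0]; print('ring px',p, px('w',[.4384,-.3513,.015],m), px('w',[.5985,-.0095,.059],m))
m5,t5=pickle.load(open('w5.pkl','rb')); print('disc wrist',w('w',(320.3,145),.051,m5))
x,y=p.astype(int); x0,y0=max(x-75,0),max(y-75,0)
cv2.imwrite('pics/c6.png',cv2.resize(W[y0:y0+150,x0:x0+150],None,fx=4,fy=4)); print(x0,y0)
E
```

```text
t 8.2 tcp [36.59 -0.37 14.92] yaw 6.99 toolz [-0.004 -0.001 -1.   ] F [ 0.4  0.4 -0.3] op 91.0 gf 0.0 q6 1.3
ring px [322.42399055 147.46869158] [[762.62893884 195.17426082]] [[ 379.65879715 -157.69401422]]
disc wrist [0.59453248 0.2080108  0.051     ]
247 72
```

View pics/c6.png

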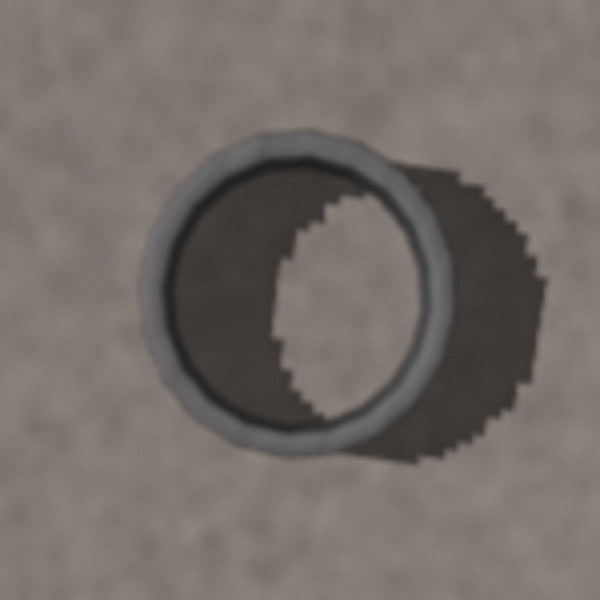

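Ring confirmed open-bottomed, mouth centred at crop (296,292) → wrist (321,145).

```bash
python3 - <<'E'
from h import *
import pickle
m,t=pickle.load(open('w6.pkl','rb')); r=w('w',(321,145),.025,m); print(r,(r-t)*100)
E
```

```text
[0.43404135 0.00287264 0.025     ] [  6.81454228   0.65785651 -12.42002515]
```

Request:
arm_command(deltas=[[[2.2,0.2,-0.5,0,0,0],[2.2,0.2,-1.5,0,0,0],[2.2,0.2,-2,0,0,0],[0.15,0,-2.5,0,0,0],[0,0,-2.5,0,0,0],[0,0,-2,0,0,0],[0,0,-1.3,0,0,0],[0,0,-0.5,0,0,0],[0,0,0,0,0,0],[0,0,0,0,0,0]]])

```text
t: 9.08
tool_pos: [0.4367, 0.0056, 0.023]
orientation: [-3.135, -0.196, 0.001]
force: [0.2, 0.5, 0.6]
opening: 0.0928
gripper_force: 0.0
```

```bash
python3 - <<'E'
from h import *
st()
E
```

```text
t 9.08 tcp [43.67  0.56  2.3 ] yaw 7.17 toolz [-0.001  0.    -1.   ] F [0.2 0.5 0.6] op 92.8 gf 0.0 q6 1.34
```

Request:
arm_command(deltas=[[[-0.3,-0.3,0,0,0,0],[0,0,-0.7,0,0,0],[0,0,-0.6,0,0,0],[0,0,-0.3,0,0,0],[0,0,0,0,0,0],[0,0,0,0,0,0]]])

```text
t: 9.58
tool_pos: [0.4334, 0.0022, 0.0069]
orientation: [-3.135, -0.195, 0.001]
force: [-0.4, 0.1, -0.1]
opening: 0.0929
gripper_force: 0.0
```

Request:
arm_command(deltas=[[[0,0,0,0,0,0],[0,0,0,0,0,0],[0,0,0,0,0,0],[0,0,0,0,0,0],[0,0,0,0,0,0],[0,0,0,0,0,0],[0,0,0,0,0,0]]], gripper=-1, squeeze=25)

```text
t: 10.17
tool_pos: [0.4338, 0.0022, 0.0072]
orientation: [3.135, 0.196, 0.0]
force: [0.1, -0.5, 0.0]
opening: 0.0597
gripper_force: 25.0
```

```bash
python3 - <<'E'
from h import *
st()
E
```

```text
t 10.17 tcp [43.38  0.22  0.72] yaw 7.14 toolz [ 0. -0. -1.] F [ 0.1 -0.5  0. ] op 59.7 gf 25.0 q6 1.33
```

Request:
arm_command(deltas=[[[0,0,2.5,0,0,0],[0,0,3.5,0,0,0],[0.8,1.0,3.5,0,0,0],[2,2.55,0.5,0,0,0],[2,2.55,0,0,0,0],[2,2.55,0,0,0,0],[2,2.55,0,0,0,0],[2,2.55,0,0,0,0],[2,2.55,0,0,0,0],[2,2.55,0,0,0,0],[1.3,1.75,0,0,0,0],[0,0,0,0,0,0]]])

```text
t: 11.17
tool_pos: [0.5961, 0.2115, 0.1066]
orientation: [-3.134, -0.199, -0.001]
force: [-0.0, 0.5, -0.6]
opening: 0.0601
gripper_force: 25.0
```

```bash
python3 - <<'E'
from h import *
s=st(); print(np.array([59.5,20.78,7.8])-s['tool_pos']*100)
E
```

```text
t 11.17 tcp [59.61 21.15 10.66] yaw 7.27 toolz [ 0.001  0.001 -1.   ] F [-0.   0.5 -0.6] op 60.1 gf 25.0 q6 1.7
[-0.11491496 -0.37020584 -2.86378194]
```

Request:
arm_command(deltas=[[[-0.1,-0.35,-0.7,0,0,0],[0,0,-1,0,0,0],[0,0,-0.8,0,0,0],[0,0,-0.3,0,0,0],[0,0,0,0,0,0],[0,0,0,0,0,0],[0,0,0,0,0,0]]])

```text
t: 11.75
tool_pos: [0.5939, 0.2043, 0.0796]
orientation: [-3.135, -0.195, -0.001]
force: [0.3, 0.4, -1.2]
opening: 0.0603
gripper_force: 25.0
```

```bash
python3 - <<'E'
from h import *
s=st(); print(np.array([59.5,20.78,5.8])-s['tool_pos']*100)
E
```

```text
t 11.75 tcp [59.39 20.43  7.96] yaw 7.11 toolz [ 0.001  0.    -1.   ] F [ 0.3  0.4 -1.2] op 60.3 gf 25.0 q6 1.7
[ 0.1059599   0.34826079 -2.16241593]
```

Request:
arm_command(deltas=[[[0.1,0.35,0,0,0,0],[0,0,0,0,0,0],[0,0,0,0,0,0],[0,0,-0.6,0,0,0],[0,0,-0.6,0,0,0],[0,0,-0.5,0,0,0],[0,0,-0.3,0,0,0],[0,0,0,0,0,0],[0,0,0,0,0,0],[0,0,0,0,0,0]]])

```text
t: 12.58
tool_pos: [0.5945, 0.2081, 0.0587]
orientation: [3.135, 0.196, -0.001]
force: [-1.0, 0.5, -0.6]
opening: 0.0598
gripper_force: 25.0
```

```bash
python3 - <<'E'
from h import *
s=st(); print(np.array([59.5,20.78,5.8])-s['tool_pos']*100)
E
```

```text
t 12.58 tcp [59.45 20.81  5.87] yaw 7.14 toolz [-0. -0. -1.] F [-1.   0.5 -0.6] op 59.8 gf 25.0 q6 1.7
[ 0.04830501 -0.02735635 -0.07305393]
```

Request:
arm_command(deltas=[[[0,0,0,0,0,0],[0,0,0,0,0,0],[0,0,0,0,0,0],[0,0,0,0,0,0],[0,0,2,0,0,0],[0,0,3,0,0,0],[0,0,3,0,0,0],[-1,-1,3,0,0,0],[-3,-1,0,0,0,0],[-3,-1,0,0,0,0],[0,0,0,0,0,0],[0,0,0,0,0,0]]], gripper=1)

```text
t: 13.58
tool_pos: [0.5233, 0.1777, 0.1689]
orientation: [3.135, 0.195, -0.001]
force: [0.4, -0.3, 0.5]
opening: 0.0929
gripper_force: 0.0
```

```bash
python3 - <<'E'
from h import *
import pickle
s=st(); m=eyes.camera_model('wrist')
W=eyes.read_camera('wrist'); cv2.imwrite('pics/w7.png',W)
pickle.dump((m,s['tool_pos']),open('w7.pkl','wb'))
print(px('w',[[.595,.2078,.076],[.595,.2078,.051]],m))
x,y=px('w',[.595,.2078,.076],m)[0].astype(int); x0,y0=max(x-75,0),max(y-75,0)
cv2.imwrite('pics/c7.png',cv2.resize(W[y0:y0+150,x0:x0+150],None,fx=4,fy=4)); print(x0,y0)
E
```

```text
t 13.58 tcp [52.33 17.77 16.89] yaw 7.13 toolz [-0. -0. -1.] F [ 0.4 -0.3  0.5] op 92.9 gf 0.0 q6 1.68
[[286.99078911 134.86656934]
 [289.90649239 136.2739348 ]]
211 59
```

View pics/c7.png

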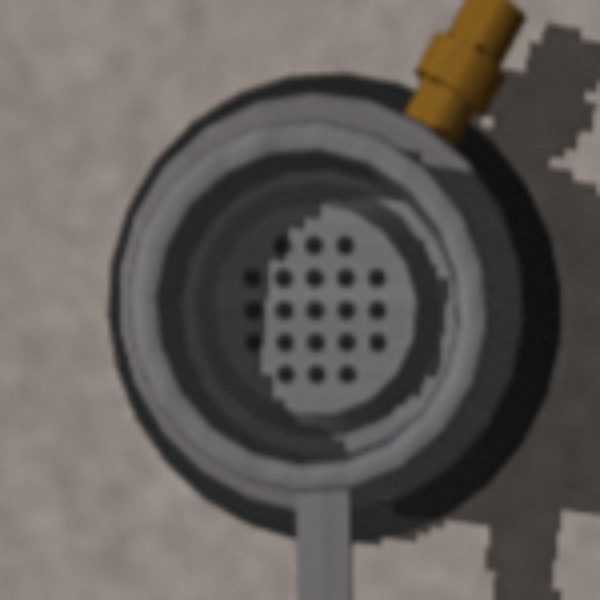

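Ring sits concentric around the boss: rim at (286.8,135.5), expected (287,134.9) — home. Now the reservoir at (0.599,-0.0097).

Request:
arm_command(deltas=[[[1.0,-2.4,0,0,0,0],[1.0,-2.4,0,0,0,0],[1.0,-2.4,0,0,0,0],[1.0,-2.4,0,0,0,0],[1.0,-2.4,0,0,0,0],[1.0,-2.4,-1.5,0,0,0],[1.0,-2.4,-2.5,0,0,0],[0.55,-1.95,-2.5,0,0,0],[0,0,-1.5,0,0,0],[0,0,0,0,0,0],[0,0,0,0,0,0],[0,0,0,0,0,0]]])

```text
t: 14.63
tool_pos: [0.6015, -0.0089, 0.0905]
orientation: [3.135, 0.197, 0.003]
force: [0.2, 0.8, 0.1]
opening: 0.0932
gripper_force: 0.0
```

```bash
python3 - <<'E'
from h import *
s=st(); print(np.array([59.9,-.97,2.5])-s['tool_pos']*100)
E
```

```text
t 14.63 tcp [60.15 -0.89  9.05] yaw 7.17 toolz [ 0.002  0.    -1.   ] F [0.2 0.8 0.1] op 93.2 gf 0.0 q6 1.35
[-0.2532937 -0.0793156 -6.5454456]
```

Request:
arm_command(deltas=[[[-0.25,-0.1,-1.5,0,0,0],[0,0,-1.5,0,0,0],[0,0,-1.5,0,0,0],[0,0,-1.2,0,0,0],[0,0,-0.8,0,0,0],[0,0,0,0,0,0],[0,0,0,0,0,0]]])

```text
t: 15.22
tool_pos: [0.598, -0.0101, 0.0246]
orientation: [3.135, 0.196, 0.0]
force: [-0.7, 0.5, 0.8]
opening: 0.0934
gripper_force: 0.0
```

Request:
arm_command(deltas=[[[0,0,0,0,0,0],[0,0,0,0,0,0],[0,0,0,0,0,0],[0,0,0,0,0,0],[0,0,0,0,0,0],[0,0,0,0,0,0],[0,0,0,0,0,0]]], gripper=-1, squeeze=30)

```text
t: 15.8
tool_pos: [0.5979, -0.0103, 0.0245]
orientation: [-3.135, -0.196, -0.001]
force: [-1.0, 0.8, 1.6]
opening: 0.0585
gripper_force: 29.9
```

```bash
python3 - <<'E'
from h import *
st()
E
```

```text
t 15.8 tcp [59.79 -1.03  2.45] yaw 7.14 toolz [ 0.  0. -1.] F [-1.   0.8  1.6] op 58.5 gf 29.9 q6 1.34
```

Request:
arm_command(deltas=[[[0,0,2.5,0,0,0],[0,0,3,0,0,0],[0,0,3,0,0,0],[0,0,2.5,0,0,0],[0,2,0,0,0,0],[0,3,0,0,0,0],[0,3,0,0,0,0],[0,3,0,0,0,0],[0,2,0,0,0,0],[0,0,0,0,0,0],[0,0,0,0,0,0]]])

```text
t: 16.72
tool_pos: [0.5971, 0.1205, 0.1335]
orientation: [3.135, 0.199, -0.002]
force: [0.0, -0.4, -2.1]
opening: 0.0586
gripper_force: 29.9
```

```bash
python3 - <<'E'
from h import *
import pickle
s=st(); m=eyes.camera_model('wrist')
W=eyes.read_camera('wrist'); cv2.imwrite('pics/w8.png',W)
pickle.dump((m,s['tool_pos']),open('w8.pkl','wb'))
t=s['tool_pos'];print(px('w',[t+[0,0,.0345],[.595,.2077,.076]],m))
E
```

```text
t 16.72 tcp [59.71 12.05 13.35] yaw 7.27 toolz [-0.001 -0.    -1.   ] F [ 0.  -0.4 -2.1] op 58.6 gf 29.9 q6 1.56
[[317.97818374 326.55323119]
 [176.74714433 244.75641361]]
```

View pics/w8.png

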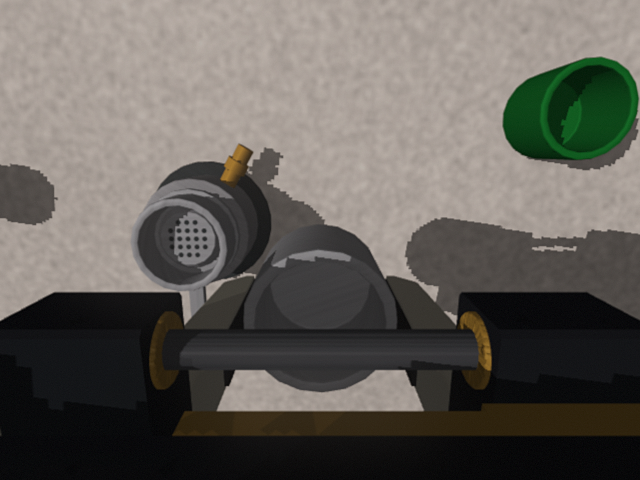

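Ring rim centred at (179,244.5) as expected; held reservoir's rim runs from x 245 to 397, lowest edge at y 391. Compare with the rim as predicted.

```bash
python3 - <<'E'
from h import *
import pickle
m,t=pickle.load(open('w8.pkl','rb')); a=np.linspace(0,2*np.pi,200)
for ox in(-.01,-.005,0,.005):
    P=np.c_[t[0]+ox+.03*np.cos(a),t[1]+.03*np.sin(a),0*a+t[2]+.0345]; p=px('w',P,m); print(ox,p.min(0),p.max(0))
E
```

```text
-0.01 [236.82357157 276.2758235 ] [392.61308585 417.06561768]
-0.005 [237.78753359 263.31033174] [394.86680124 406.44143134]
0 [238.76759698 250.11744698] [397.15815154 395.6487879 ]
0.005 [239.76416855 236.69113417] [399.48808739 384.68364877]
```

Request:
arm_command(deltas=[[[-0.1,2,0,0,0,0],[-0.1,2.7,0,0,0,0],[-0.1,2.7,0,0,0,0],[-0.1,1.3,0,0,0,0],[0,0,-1,0,0,0],[0,0,-1,0,0,0],[0,0,-0.5,0,0,0],[0,0,0,0,0,0],[0,0,0,0,0,0],[0,0,0,0,0,0]]])

```text
t: 17.6
tool_pos: [0.5939, 0.2057, 0.1092]
orientation: [3.135, 0.194, -0.0]
force: [0.3, 0.3, -2.4]
opening: 0.0586
gripper_force: 29.9
```

```bash
python3 - <<'E'
from h import *
s=st(); print(np.array([59.3,20.77,9.15])-s['tool_pos']*100)
E
```

```text
t 17.6 tcp [59.39 20.57 10.92] yaw 7.07 toolz [-0. -0. -1.] F [ 0.3  0.3 -2.4] op 58.6 gf 29.9 q6 1.7
[-0.09281924  0.20182356 -1.76770937]
```

Request:
arm_command(deltas=[[[-0.1,0.2,0,0,0,0],[0,0,0,0,0,0],[0,0,-0.6,0,0,0],[0,0,-0.5,0,0,0],[0,0,-0.35,0,0,0],[0,0,-0.2,0,0,0],[0,0,0,0,0,0],[0,0,0,0,0,0],[0,0,0,0,0,0]]])

```text
t: 18.35
tool_pos: [0.5928, 0.2087, 0.0927]
orientation: [-3.135, -0.196, -0.0]
force: [0.4, -0.4, -1.5]
opening: 0.0583
gripper_force: 29.9
```

```bash
python3 - <<'E'
from h import *
s=st(); print(np.array([59.3,20.77,9.15])-s['tool_pos']*100)
E
```

```text
t 18.35 tcp [59.28 20.87  9.27] yaw 7.14 toolz [ 0.  0. -1.] F [ 0.4 -0.4 -1.5] op 58.3 gf 29.9 q6 1.7
[ 0.02454476 -0.0962802  -0.11515038]
```

Request:
arm_command(deltas=[[[0,0,-0.05,0,0,0],[0,0,0,0,0,0],[0,0,0,0,0,0],[0,0,0,0,0,0],[0,0,0,0,0,0],[0,0,2,0,0,0],[0,0,3,0,0,0],[0,0,3,0,0,0],[-3,-1,2,0,0,0],[-3,-1.5,0,0,0,0],[0,-1,0,0,0,0],[0,0,0,0,0,0]]], gripper=1)

```text
t: 19.35
tool_pos: [0.5319, 0.1723, 0.1923]
orientation: [3.135, 0.195, 0.0]
force: [0.5, 0.7, 0.0]
opening: 0.0928
gripper_force: 0.0
```

Request:
arm_command(deltas=[[[0,0,0,0,0,0],[0,0,0,0,0,0]]])

```text
t: 19.52
tool_pos: [0.5335, 0.1739, 0.1922]
orientation: [-3.135, -0.195, -0.001]
force: [-0.4, -0.4, 0.5]
opening: 0.0932
gripper_force: 0.0
```

```bash
python3 - <<'E'
from h import *
import pickle
s=st(); m=eyes.camera_model('wrist')
W=eyes.read_camera('wrist'); cv2.imwrite('pics/w9.png',W)
pickle.dump((m,s['tool_pos']),open('w9.pkl','wb'))
S=eyes.read_camera('scene')
a=np.linspace(0,2*np.pi,200); P=np.c_[.595+.03*np.cos(a),.2077+.03*np.sin(a),0*a+.126]; p=px('w',P,m); print(p.min(0),p.max(0))
print('scene rim',px('scene',[[.595,.2077,.126],[.565,.2077,.126],[.595,.2377,.126]]))
cv2.imwrite('pics/c9.png',np.hstack([W[0:300,120:520],cv2.resize(S[130:250,350:470],(300,300))]))
E
```

```text
t 19.52 tcp [53.35 17.39 19.22] yaw 7.11 toolz [ 0.001  0.    -1.   ] F [-0.4 -0.4  0.5] op 93.2 gf 0.0 q6 1.67
[225.08423347  96.84103427] [325.40045467 200.18089099]
scene rim [[405.85067142 172.68269133]
 [394.71400274 168.49196915]
 [414.58837945 168.39050493]]
```

View pics/c9.png

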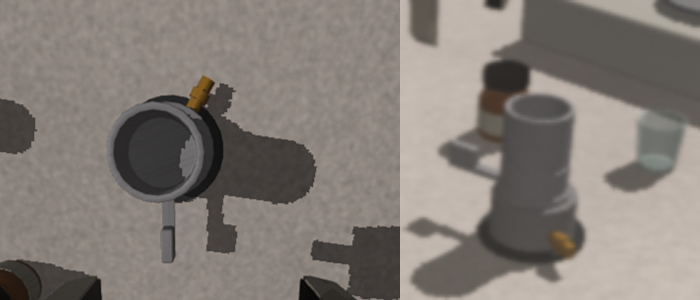

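Reservoir upright and concentric, rim x 227–326, y 101–202 in the wrist picture (expected 225–325, 97–200); scene view shows the column straight and the jar in place. Now the lid.

Request:
arm_command(deltas=[[[-1.0,-3.5,0,0,0,0],[-1.0,-3.5,0,0,0,0],[-1.0,-3.5,0,0,0,0],[-1.0,-3.5,0,0,0,0],[-1.0,-3.5,0,0,0,0],[-1.0,-3.5,0,0,0,0],[-1.0,-3.5,0,0,0,0],[-1.0,-3.5,0,0,0,0],[-1.0,-3.5,0,0,0,0],[-1.0,-3.5,0,0,0,0],[-1.0,-3.5,0,0,0,0],[-1.0,-3.5,0,0,0,0]]])

```text
t: 20.62
tool_pos: [0.4126, -0.2481, 0.1922]
orientation: [3.135, 0.196, 0.0]
force: [1.6, -0.9, -0.8]
opening: 0.0928
gripper_force: 0.0
```

Request:
arm_command(deltas=[[[-1.0,-3,-1,0,0,0],[-1.0,-3,-1,0,0,0],[-1.0,-3,-1,0,0,0],[-0.8,-2,-1,0,0,0],[0,0,0,0,0,0],[0,0,0,0,0,0],[0,0,0,0,0,0]]], gripper=0)

```text
t: 21.2
tool_pos: [0.3753, -0.356, 0.1522]
orientation: [-3.135, -0.195, -0.0]
force: [-0.5, 0.1, 0.1]
opening: 0.051
gripper_force: 0.0
```

```bash
python3 - <<'E'
from h import *
import pickle
s=st(); m=eyes.camera_model('wrist')
W=eyes.read_camera('wrist'); cv2.imwrite('pics/w10.png',W)
pickle.dump((m,s['tool_pos']),open('w10.pkl','wb'))
p=px('w',[[.4384,-.3513,.015],[.4384,-.3513,.033]],m); print(p)
x,y=p[1].astype(int); x0,y0=x-75,max(y-75,0)
cv2.imwrite('pics/c10.png',cv2.resize(W[y0:y0+150,x0:x0+150],None,fx=4,fy=4)); print(x0,y0)
E
```

```text
t 21.2 tcp [ 37.53 -35.6   15.22] yaw 7.13 toolz [ 0.     0.001 -1.   ] F [-0.5  0.1  0.1] op 51.0 gf 0.0 q6 0.59
[[323.00036124 152.80444942]
 [323.18891474 152.92455422]]
248 77
```

View pics/c10.png

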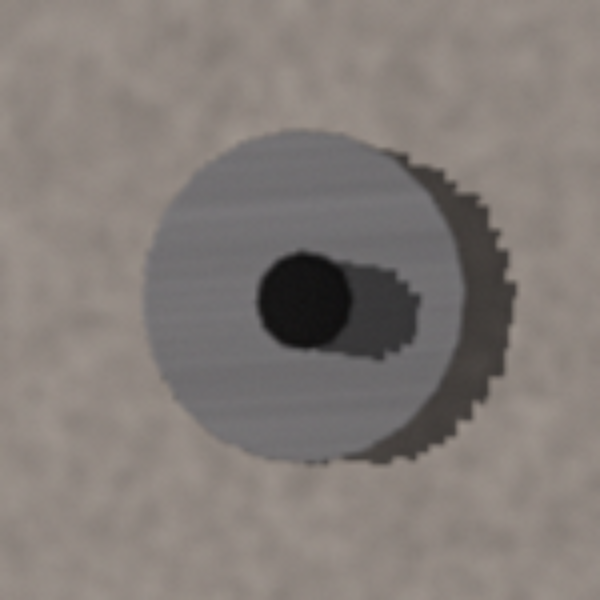

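Lid centred at crop (304,297) → wrist (324.1,151.5), knob on its centre (last picture of the allowance).

```bash
python3 - <<'E'
from h import *
import pickle
m,t=pickle.load(open('w10.pkl','rb')); a=w('w',(324,151),.015,m);b=w('w',(324.2,152),.033,m); print(a,b,((a+b)/2-t)*100)
E
```

```text
[ 0.43985864 -0.35190364  0.015     ] [ 0.43914877 -0.35195547  0.033     ] [  6.42045094   0.40434544 -12.81606755]
```

Request:
arm_command(deltas=[[[2.1,0.1,-1,0,0,0],[2.1,0.1,-2,0,0,0],[2.2,0.2,-2.5,0,0,0],[0,0,-2,0,0,0],[0,0,-1.2,0,0,0],[0,0,0,0,0,0],[0,0,0,0,0,0],[0,0,0,0,0,0],[0,0,0,0,0,0]]])

```text
t: 22.0
tool_pos: [0.4395, -0.3533, 0.0672]
orientation: [3.133, 0.195, 0.003]
force: [-0.1, -0.5, 0.3]
opening: 0.0465
gripper_force: 0.0
```

```bash
python3 - <<'E'
from h import *
s=st(); print(np.array([43.93,-35.2,1.75])-s['tool_pos']*100)
E
```

```text
t 22.0 tcp [ 43.95 -35.33   6.72] yaw 7.12 toolz [ 0.002 -0.002 -1.   ] F [-0.1 -0.5  0.3] op 46.5 gf 0.0 q6 0.68
[-0.018056    0.1318839  -4.97406847]
```

Request:
arm_command(deltas=[[[0,0.1,-1.5,0,0,0],[0,0,-1.3,0,0,0],[0,0,-1,0,0,0],[0,0,-0.7,0,0,0],[0,0,-0.4,0,0,0],[0,0,0,0,0,0],[0,0,0,0,0,0],[0,0,0,0,0,0]]])

```text
t: 22.67
tool_pos: [0.4388, -0.3515, 0.0162]
orientation: [3.135, 0.195, 0.0]
force: [0.3, -0.3, -0.4]
opening: 0.0467
gripper_force: 0.0
```

Request:
arm_command(deltas=[[[0,0,0,0,0,0],[0,0,0,0,0,0],[0,0,0,0,0,0],[0,0,0,0,0,0],[0,0,0,0,0,0],[0,0,0,0,0,0],[0,0,0,0,0,0]]], gripper=-1, squeeze=30)

```text
t: 23.25
tool_pos: [0.4387, -0.3514, 0.0162]
orientation: [-3.135, -0.196, 0.0]
force: [0.2, 0.1, -0.0]
opening: 0.017
gripper_force: 30.0
```

```bash
python3 - <<'E'
from h import *
st()
E
```

```text
t 23.25 tcp [ 43.87 -35.14   1.62] yaw 7.14 toolz [-0.  0. -1.] F [ 0.2  0.1 -0. ] op 17.0 gf 30.0 q6 0.68
```

Request:
arm_command(deltas=[[[0,0,2,0,0,0],[0,0,3,0,0,0],[0,0,3.5,0,0,0],[0,0,3.5,0,0,0],[0,1.5,3.5,0,0,0],[1,3,0.5,0,0,0],[1,3.5,0,0,0,0],[1,3.5,0,0,0,0],[1,3.5,0,0,0,0],[1,3.5,0,0,0,0],[1,3.5,0,0,0,0],[1,3.5,0,0,0,0]]])

```text
t: 24.25
tool_pos: [0.5087, -0.0946, 0.1761]
orientation: [3.135, 0.195, 0.0]
force: [0.4, -0.7, -0.8]
opening: 0.0169
gripper_force: 30.0
```

Request:
arm_command(deltas=[[[1,3.5,0,0,0,0],[1,3.5,0,0,0,0],[1,3.5,0,0,0,0],[1,3.5,0,0,0,0],[1,3.5,0,0,0,0],[1,3.5,0,0,0,0],[1,3,0,0,0,0],[0.5,2,0,0,0,0],[0,0,0,0,0,0],[0,0,0,0,0,0],[0,0,0,0,0,0]]])

```text
t: 25.17
tool_pos: [0.5833, 0.163, 0.1757]
orientation: [3.135, 0.196, -0.001]
force: [-0.9, -0.0, -0.6]
opening: 0.0173
gripper_force: 30.0
```

```bash
python3 - <<'E'
from h import *
import pickle
s=st(); print(np.array([59.35,20.73,13.32])-s['tool_pos']*100)
t=s['tool_pos'];m=eyes.camera_model('wrist');W=eyes.read_camera('wrist');cv2.imwrite('pics/w11.png',W)
g=cv2.cvtColor(W,cv2.COLOR_BGR2GRAY); a=np.linspace(0,2*np.pi,200)
def rim(x,y,z,r=.032):
    return px('w',np.c_[x+r*np.cos(a),y+r*np.sin(a),0*a+z],m)
for z,n in((t[2]-.0162+.015,'lid'),):
    p=rim(t[0],t[1],z);print(n,p.min(0),p.max(0))
    c=p.mean(0).astype(int);print('col',c, [int(v) for v in g[max(int(p[:,1].min())-16,0):int(p[:,1].min())+16:2,c[0]]])
E
```

```text
t 25.17 tcp [58.33 16.3  17.57] yaw 7.15 toolz [-0.001 -0.001 -1.   ] F [-0.9 -0.  -0.6] op 17.3 gf 30.0 q6 1.63
[ 1.01617585  4.43023095 -4.2516019 ]
lid [250.32735639 225.44687067] [386.15602331 353.21086845]
col [318 290] [31, 32, 33, 31, 31, 31, 30, 49, 123, 140, 141, 141, 136, 137, 139, 136]
```

Lid edge matches the prediction (row 224.5 vs 225.4): level in the grip.

Request:
arm_command(deltas=[[[0.4,1.5,0,0,0,0],[0.4,1.8,0,0,0,0],[0.2,1.1,0,0,0,0],[0,0,0,0,0,0],[0,0,-1,0,0,0],[0,0,-1,0,0,0],[0,0,-0.7,0,0,0],[0,0,0,0,0,0],[0,0,0,0,0,0],[0,0,0,0,0,0]]])

```text
t: 26.05
tool_pos: [0.5937, 0.2072, 0.1491]
orientation: [3.135, 0.195, -0.0]
force: [-0.5, 0.3, -1.1]
opening: 0.0168
gripper_force: 30.0
```

```bash
python3 - <<'E'
from h import *
s=st(); print(np.array([59.35,20.73,13.32])-s['tool_pos']*100)
E
```

```text
t 26.05 tcp [59.37 20.72 14.91] yaw 7.11 toolz [-0. -0. -1.] F [-0.5  0.3 -1.1] op 16.8 gf 30.0 q6 1.7
[-0.01742181  0.00556583 -1.58750888]
```

Request:
arm_command(deltas=[[[0,0,-0.5,0,0,0],[0,0,-0.5,0,0,0],[0,0,-0.3,0,0,0],[0,0,-0.2,0,0,0],[0,0,0,0,0,0],[0,0,0,0,0,0],[0,0,0,0,0,0]]])

```text
t: 26.63
tool_pos: [0.5938, 0.2077, 0.1343]
orientation: [-3.135, -0.196, -0.0]
force: [0.1, 0.2, -0.9]
opening: 0.017
gripper_force: 30.0
```

```bash
python3 - <<'E'
from h import *
s=st(); print(np.array([59.35,20.73,13.32])-s['tool_pos']*100)
E
```

```text
t 26.63 tcp [59.38 20.77 13.43] yaw 7.14 toolz [ 0.  0. -1.] F [ 0.1  0.2 -0.9] op 17.0 gf 30.0 q6 1.7
[-0.02860383 -0.03592527 -0.10517811]
```

Request:
arm_command(deltas=[[[0,0,0,0,0,0],[0,0,0,0,0,0],[0,0,0,0,0,0],[0,0,0,0,0,0],[0,0,2,0,0,0],[0,0,3,0,0,0],[0,0,3,0,0,0],[-3,-1,1,0,0,0],[-3,-1.5,0,0,0,0],[0,-1,0,0,0,0],[0,0,0,0,0,0],[0,0,0,0,0,0]]], gripper=0)

```text
t: 27.63
tool_pos: [0.5343, 0.1725, 0.2246]
orientation: [-3.135, -0.194, -0.002]
force: [-0.2, 0.6, 0.6]
opening: 0.0462
gripper_force: 0.0
```

Request:
arm_command(deltas=[[[0,0,0,0,0,0],[0,0,0,0,0,0],[0,0,0,0,0,0],[0,0,0,0,0,0]]])

```text
t: 27.97
tool_pos: [0.5341, 0.173, 0.2239]
orientation: [3.135, 0.196, -0.001]
force: [0.1, -0.1, 0.1]
opening: 0.0467
gripper_force: 0.0
```

```bash
python3 - <<'E'
from h import *
s=st(); m=eyes.camera_model('wrist');W=eyes.read_camera('wrist');cv2.imwrite('pics/w12.png',W)
p=px('w',[.5944,.2077,.150],m)[0]; print('knob expected',p)
x,y=p.astype(int); y0=max(y-35,0);x0=x-35
k=(W[y0:y+35,x0:x+35].max(2)<30).astype(np.uint8); n,l,stt,c=cv2.connectedComponentsWithStats(k)
for i in range(1,n):
    if stt[i,4]>60: print('dark blob',c[i]+[x0,y0],stt[i])
a=np.linspace(0,2*np.pi,200); q=px('w',np.c_[.5944+.032*np.cos(a),.2077+.032*np.sin(a),0*a+.132],m); print(q.min(0),q.max(0))
g=cv2.cvtColor(W,cv2.COLOR_BGR2GRAY); b=lambda v:[int(i) for i in v]
d=q.mean(0).astype(int); x1,x2=q[:,0].min().astype(int),q[:,0].max().astype(int);y1,y2=q[:,1].min().astype(int),q[:,1].max().astype(int)
print(b(g[d[1],x1-8:x1+9]),b(g[d[1],x2-8:x2+9]),b(g[max(y1-8,0):y1+9,d[0]]),b(g[y2-8:y2+9,d[0]]),sep='\n')
E
```

```text
t 27.97 tcp [53.41 17.3  22.39] yaw 7.15 toolz [-0. -0. -1.] F [ 0.1 -0.1  0.1] op 46.7 gf 0.0 q6 1.67
knob expected [275.05206578 151.68181391]
dark blob [280.42307692 151.88461538] [ 25  23  28  27 416]
[230.00438307 100.55987837] [326.27219785 199.63758419]
[150, 152, 154, 154, 155, 155, 157, 158, 161, 164, 160, 142, 128, 128, 130, 128, 127]
[126, 126, 126, 125, 125, 127, 127, 130, 122, 83, 53, 56, 54, 38, 25, 24, 24]
[159, 156, 155, 157, 158, 158, 160, 160, 157, 132, 120, 126, 131, 130, 132, 128, 126]
[129, 127, 127, 127, 129, 128, 125, 116, 145, 160, 156, 156, 155, 156, 154, 154, 154]
```

```bash
python3 - <<'E'
from h import *
import pickle
W=cv2.imread('pics/w12.png'); m=eyes.camera_model('wrist'); g=cv2.cvtColor(W,cv2.COLOR_BGR2GRAY)
b=lambda v:' '.join(str(int(i)) for i in v)
print('knob rows x255..300');
for r in (145,149,152,155,159): print(r,b(g[r,255:301]))
print('col 274,278',b(g[130:175,274]),'|',b(g[130:175,279]))
m10,t=pickle.load(open('w10.pkl','rb')); a=np.linspace(0,2*np.pi,200)
q=px('w',np.c_[.4396+.032*np.cos(a),-.352+.032*np.sin(a),0*a+.015],m10);print('w10 exp size',np.ptp(q,axis=0),'seen 80 x 83')
S=eyes.read_camera('scene'); cv2.imwrite('pics/s12.png',S); gs=cv2.cvtColor(S,cv2.COLOR_BGR2GRAY)
for z in (.132,.150): print('scene',z,px('scene',[.5944,.2077,z]))
x,y=px('scene',[.5944,.2077,.141])[0].round().astype(int); print('patch x from',x-20,'y from',y-14)
for r in range(y-14,y+16): print(r,b(gs[r,x-20:x+21]))
E
```

```text
knob rows x255..300
145 130 130 129 131 131 131 132 132 121 80 38 26 30 28 30 29 29 29 31 30 29 26 27 28 28 27 28 27 28 26 27 26 27 23 20 26 57 67 67 67 66 68 66 64 65 66
149 128 130 129 128 128 127 130 132 86 32 27 29 28 30 30 29 30 30 29 29 29 28 30 30 29 26 26 28 28 27 27 27 26 26 24 21 20 41 65 67 67 67 67 67 67 68
152 130 129 130 130 129 129 132 111 61 29 28 30 30 29 31 28 30 28 31 28 28 29 27 27 28 28 27 28 27 25 27 26 28 26 24 23 19 24 55 68 67 66 66 64 65 65
155 129 128 131 132 131 131 134 134 95 43 27 29 32 30 30 31 29 30 28 31 28 27 28 30 27 28 29 27 26 26 25 27 27 25 23 20 21 48 64 67 65 66 65 66 65 63
159 127 128 127 129 129 128 128 129 131 119 69 28 26 27 30 29 31 28 30 27 28 30 27 29 29 29 28 26 26 26 26 25 27 22 21 30 52 65 66 66 64 65 65 64 64 65
col 274,278 131 130 128 127 126 124 127 100 49 25 25 27 30 30 30 30 28 29 29 29 30 29 28 28 29 31 27 28 27 27 29 30 26 26 25 34 103 131 131 127 123 122 122 124 123 | 131 128 128 128 127 125 127 121 74 26 25 26 28 27 28 28 28 28 27 29 29 26 28 28 27 27 29 27 28 29 28 28 27 27 25 24 68 117 130 126 122 121 124 121 123
w10 exp si
[... 3707 characters left out ...]
 174 179 180 181 182 181
177 95 95 95 95 92 81 75 73 74 76 77 78 80 81 82 85 88 91 95 97 99 99 99 98 95 93 91 89 86 82 79 79 85 116 159 178 181 182 182 182 182
178 96 95 96 97 94 82 74 74 74 75 76 77 77 79 79 80 80 81 82 83 83 83 82 81 81 80 80 80 79 78 78 77 87 120 160 177 181 183 182 181 181
179 96 95 96 97 93 82 74 74 75 75 76 77 77 78 78 79 80 81 81 81 81 81 81 80 80 80 79 80 80 79 78 79 93 130 164 178 180 181 181 181 180
180 96 96 97 97 93 82 74 74 75 76 77 77 77 78 78 80 80 81 81 81 81 82 81 81 81 81 81 80 79 79 79 81 99 139 169 179 180 180 181 180 179
181 96 96 96 97 93 81 74 74 75 76 77 77 78 78 78 79 80 80 81 82 81 82 82 82 82 81 81 80 79 80 80 84 103 143 171 180 180 180 180 180 179
```

The knob and disc edges lie where a seated, level lid should be in both cameras, within about 1 mm. The robot touches nothing, so I am handing in.

```bash
python3 -c "
from plant import ticket
print(ticket.close_job())"
```

```text
the job is handed in; nothing more can be done
None
```

The filter holder is put together on its stand (screen, ring, reservoir, lid), each part seated and let go by my camera checks, the jar was never approached, and the job was handed in at about 28 s with no verdict returned.

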